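Clamp the pot stop to the galley rail

ROBOT

A 7-joint arm with a two-finger parallel gripper is mounted at the origin on the work surface. World frame = base frame: x ahead of the robot, y to its left, z up, the work surface at z = 0. Lengths are in m, angles in rad, forces in N, time in s.
With the tool pointing down it reaches from about 0.425 to 0.925 m from the base axis. Payload 6.8 kg.
Tool frame: the origin (TCP) lies on the mounting face of the last link; the fingertips stand 173 mm ahead of it and the grasp point (between the pads) lies 155 mm ahead of it; z points along the fingers, y is the line along which they close (so a half turn about z gives the same grasp; the last joint's range is limited). The gripper opens to 85 mm and grips with 20 to 120 N. Pads are 22 mm wide; open, the fingers measure 114 mm over their backs; the gripper's body (76 mm by 85 mm) begins 54 mm behind the grasp point. The pads swing forward as they close: fully open they stand 13 mm farther back than shut.
Start: joints at [-1.425, 0.477, 0.022, 1.555, -0.011, 1.109, -0.083], TCP at [0.169, 0.653, 0.405] pointing down, gripper open.
Joint ranges: [-2.96, 2.96], [-0.34, 2.1], [-1.41, 1.46], [0.24, 2.44], [-1.37, 4.51], [0.17, 1.92], [-2.96, 2.96]. Speed limits (rad/s): [2.39, 2.39, 3.14, 3.14, 3.14, 3.14, 3.14].

INTERFACE

Orientations are given as a unit quaternion [w, x, y, z].
In Python, from station import bot gives the robot as it stands. The module is installed in compiled form; this text tells all that it offers.
- The arm moves only by the shell command python3 -m pendant 'ROWS' [FORCE]. ROWS is JSON, a list of rows, each a list of 5 numbers: the finger opening in m, from 0 to 0.0854, then the shift along the tool's x, y, z in m, then the turn about the tool's z in degrees. In form: [[jaw, x, y, z, yaw], ...]. A call has 1 to 12 rows; each row shifts and turns the commanded pose from where the row before left it, along the tool's axes as they then stand; what a row does not reach is not made up. A row lasts 1/12 s, in which the tool goes at most 41.7 mm and 7.16 degrees, less where a joint would pass 70% of its speed; a pose out of reach is approached as far as the arm can. A call with a gripper value outside its range is refused whole. The fingers move at their own pace and stop on an object; FORCE is the grip in N (left out, the last holds). Time passes only in rows, so rows that do not move let the fingers close. It gives the time, the measured TCP pose, the force, the opening and the grip force at its end, in the units of the state.
- bot.get_obs(): the state, without advancing time (a new reading comes with each control period).
- bot.read_camera(name): name is "scene" or "top" or "wrist"; returns (picture, depth): 420x560x3 uint8, blue, green, red; 420x560 float32, m along the optical axis (not along the pixel's ray), 0 where there is no reading.
- bot.camera_model(name): a dict with "intrinsics" (3x3 intrinsics, pixels), "dist_coeffs" ([k1, k2, p1, p2, k3] as OpenCV has them; the pictures are not rectified), "R" (3x3) and "t" (3): a world point X has camera coordinates R X + t. Camera axes: x right, y down, z forward; pixel columns grow to the right and rows downward; lengths in m; the calibration is good to about 2 mm. A picture is of the moment at which its call begins: read the wrist's pose just before it. camera_model takes no time and is no camera call; for the wrist camera it gives the pose at the moment of the call.
- bot.hand_in(): hands the job in; it is judged then, once.
Trained networks look in the newest picture that a camera, given by its name, has taken for a name from the list of things; names that differ only in an ending like _2 or _b are one class to them, and where a whole thing is asked for, a point or a joint stands for the part that bears it (a point fixed in the world has none). Each returns a list of dicts, best first, with "score" (0 to 1); they miss things now and then, are a little off and sometimes report something else, mostly with a low value. They report only what shows in the picture. A call takes as long as a camera call. They do not tell look-alikes from the thing itself.
- bot.boxes_of(name, camera): "at" ([column, row] in pixels, amid what is visible of it).
- bot.trace(name, camera): "mask" (420x560 bool, what is visible of it) and "at" ([column, row] in pixels, amid what is visible of it).
- bot.pinpoint(name, camera): "at" ([column, row] in pixels: a listed point, or the origin of a listed thing).
The state is a dict: "t": time; "q": joint angles; "joint_vel": joint speeds; "joint_torque": joint torques, N m; "eef_pos": TCP position; "tool_rot": TCP orientation; "contact_force": force on the tool from outside, world axes, zero at the start; "torque": the same for the moment, N m; "gripper_width": opening from 0.0 (shut) to 1.0 (fully open); "grasp_force": force on a finger pad.
Only numpy, scipy, OpenCV 4.12 (cv2) and the standard library are available. Lean on these libraries where they do the work, as an engineer would, in place of code of your own. Each camera call takes 0.05 s, during which the arm holds its last target. There are 200 camera calls.

TASK

Secure the pot for the road: set the loose pot stop over the rail with its T-bolt head down in the slot, and slide it along until its rubber buffer rests against the pot without shoving the pot. Then turn its T-bar clockwise, so that the bolt head comes square under the slot's lips, and on until the nut is hand-tight: firm, but not forced. Leave the other things on the counter where they are.

Things in the scene. Friction and masses are not known exactly. Their poses are not given: they have to be found in the camera images.
- rail: Fixed aluminium T-slot rail, 44 wide x 26 high x 420 long. Origin: centre of its underside on the counter; y along the rail, z up. The pot stands on its -x side. Slot open at the top, 19 wide; lips 6 thick, under them a channel 28 wide and 14 high (z 6 to 20).
- slot_lips: The two lips over the rail's slot (part of the rail): each 12.5 wide, 6 thick, top 26 over the counter, underside at 20. Axes and origin as the rail's.
- stop: Loose pot stop, 0.48 kg: aluminium saddle, an inverted U 80 long along y, 47 inside (mouth flared to about 50), top at z 30. Origin on the bolt axis at the skirts' lower edge; x, y, z as the rail's once fitted (origin then 2 above the counter, so it rides on the rail's top). At the start it stands on the counter.
- stop_grip (a point): Where to hold the stop: middle of its level arm, a bar along -x from the saddle (x -26 to -120), 16 wide in y, 20 high (z 26 to 46 over the stop's origin). This point is 50 from the bolt axis, at z 36; take it from above, closing along y.
- stop_seat (a point): Point of the stop on the bolt axis at the underside of the saddle's top, 24 over the stop's origin. Fitted, it lies on the rail's top face (26 over the counter), above the middle of the slot.
- buffer_face (a point): Centre of the stop's round rubber buffer, diameter 34, on the arm's end: 108 from the bolt axis towards -x, 45 towards +y, at z 36. It faces +y and meets the pot's side when the stop slides along +y. Until the nut is tight the stop can creep back a few mm when its T-bar is handled.
- nut_grip (a point): Middle of the T-bar (50 x 12 x 20 high, long along its own x) of the nut, on the bolt axis, z 64 over the stop's origin, 24 free below; any yaw. Clockwise from above: under 0.1 N m, until the head bites on the lips; then it stiffens (pull on the lips about 150 N a radian). Hand-tight, 40 to 140 N: 0.2 to 0.4 rad past the bite; it then stays put. Grip it firmly.
- bolt_head: T-bolt head under the saddle, 27 long (own y) x 16 x 7 thick, two opposite corners cut off; origin on the bolt axis. Starts lengthwise along the stop's y. The turning nut drags it round clockwise till it stops square across the channel, some 95 degrees on; then the nut draws it up 3 per radian. It hangs 1 to 5.5 below the lips, unknown.
- pot: Heavy open aluminium pot, diameter 160, 85 high, about 2 kg, a lug handle on each x side. Origin: centre of its underside. It stands 1 short of the buffer of the stop that is already clamped, at its +y side.
- end_stop: The second stop, a mirror image, already clamped near the rail's +y end. Fixed; origin on its bolt axis, at its skirts' lower edge. Leave it alone.
- colander: Steel colander, diameter 210, 85 high, on the counter; bystander. Origin under its centre.
- ladle: Red silicone ladle, 310 long, lying on the counter; bystander. Origin at its middle.
- plate: Green melamine plate, diameter 180, 22 high; bystander. Origin under its centre.
- cruet: Small glass cruet with a twist stopper, diameter 64, 133 high; fragile bystander. Origin under its centre.
- mug: White mug, diameter 80, 90 high; bystander. Origin under its centre.
- salt_jar: White salt jar, diameter 64, 100 high; bystander. Origin under its centre.
Mind the look-alikes: they are no part of the job. Leave any yellow look-alike of the stop alone.

How it is judged:
By the outcome, as a careful person would: the job done as asked, in the order asked, and still so for the second after the job is handed in, with the robot touching nothing.
It also fails if it takes over 72 s, if anything falls off the work surface, if the arm or the gripper's body presses on something with over 40 N, if the wrist force passes 120 N, or if a joint passes its speed limit or range.

## Working session

There is one attempt and no reset: what is moved stays moved. The work goes in short steps, Python scripts to look and compute and a shell command to move; the robot and the scene stay as the last step left them, time stands still between calls to the robot, and variables do not carry over. Pictures are saved under pics/ and viewed, at most 13 in all, crops included, and the job is handed in when it is done.

```bash
mkdir -p pics; cat > h.py <<'E'
import numpy as np, cv2
from station import bot
def ray(cam,px,m=None):
    m=m or bot.camera_model(cam)
    K=np.array(m["intrinsics"]);d=np.array(m["dist_coeffs"]);R=np.array(m["R"]);t=np.array(m["t"])
    u=cv2.undistortPoints(np.array([[px]],float),K,d)[0,0]
    return -R.T@t, R.T@np.array([u[0],u[1],1.0]),R,t
def atz(cam,px,z,m=None):
    o,v,_,_=ray(cam,px,m); return o+v*(z-o[2])/v[2]
def atd(cam,px,d,m=None):
    o,v,_,_=ray(cam,px,m); return o+v*d
def cloud(cam,dep,mask,m=None):
    m=m or bot.camera_model(cam)
    ys,xs=np.nonzero(mask&(dep>0)); p=np.stack([xs,ys],1).astype(float)
    u=cv2.undistortPoints(p[:,None],np.array(m["intrinsics"]),np.array(m["dist_coeffs"]))[:,0]
    c=np.c_[u,np.ones(len(u))]*dep[ys,xs][:,None]
    return (c-np.array(m["t"]))@np.array(m["R"])
def tool(P,q=None):
    "world grasp-point target -> shift in tool axes"
    o=bot.get_obs(); w,x,y,z=o["tool_rot"]
    from scipy.spatial.transform import Rotation as Ro
    R=Ro.from_quat([x,y,z,w]).as_matrix()
    g=np.array(o["eef_pos"])+R@[0,0,.155]
    return R.T@(np.array(P)-g),g,R
E
python3 - <<'E'
from h import *
np.set_printoptions(precision=4,suppress=True)
o=bot.get_obs(); print(o); print(tool([0,0,0])[2])
for c in("top","scene"):
    im,d=bot.read_camera(c); cv2.imwrite(f"pics/{c}0.png",im)
    for n in("rail","stop","stop_grip","stop_seat","buffer_face","nut_grip","pot","end_stop"):
        for r in bot.pinpoint(n,c)[:3]:
            a=r["at"]; iy,ix=int(round(a[1])),int(round(a[0]))
            dd=d[min(max(iy,0),419),min(max(ix,0),559)]
            print(c,n,round(r["score"],2),np.round(a,1),atd(c,a,dd))
E
```

```text
{'t': 0.0, 'q': array([-1.4251,  0.4778,  0.0224,  1.5565, -0.0115,  1.1093, -0.0831]), 'joint_vel': array([-0.0002, -0.0014, -0.0001, -0.0001,  0.0004, -0.0008,  0.0003]), 'joint_torque': array([ -0.0002, -59.6436,   1.6074, -28.1198,   0.0124,   0.0091,
        -0.    ]), 'eef_pos': array([0.1694, 0.6531, 0.4037]), 'tool_rot': array([-0.0001,  0.1266,  0.992 , -0.0009]), 'contact_force': array([0.228 , 0.4518, 0.5838]), 'torque': array([0.0033, 0.0022, 0.0139]), 'grasp_force': 0.0, 'gripper_width': 0.9998339736460657}
[[-0.968   0.2511 -0.0003]
 [ 0.2511  0.968  -0.0018]
 [-0.0001 -0.0018 -1.    ]]
top rail 0.73 [273.3 193.3] [ 0.623  -0.0204  0.0048]
top stop 0.9 [430.4 243.5] [ 0.451  -0.5491  0.0666]
top stop 0.62 [371.  223.4] [ 0.5182 -0.3617  0.0257]
top stop_grip 0.92 [376.9 235.8] [ 0.4749 -0.3761  0.0496]
top stop_grip 0.68 [268.6 158.1] [ 0.7334 -0.0058  0.0813]
top stop_grip 0.65 [448.8 243.8] [ 0.4509 -0.6183  0.046 ]
top stop_seat 0.96 [373.4 223.8] [ 0.5147 -0.3618  0.0627]
top stop_seat 0.86 [433.1 244.2] [ 0.4487 -0.5541  0.077 ]
top buffer_face 0.71 [365.7 260.5] [
[... 599 characters left out ...]
ene stop_grip 0.71 [ 90.8 247.1] [ 0.4637 -0.622   0.0458]
scene stop_seat 0.96 [108.5 244.8] [ 0.4596 -0.5697  0.0363]
scene stop_seat 0.71 [174. 239.] [ 0.5085 -0.3749  0.0394]
scene buffer_face 0.9 [177.  214.1] [ 0.3262 -0.3309 -0.0021]
scene buffer_face 0.77 [ 69.6 245.7] [ 0.4294 -0.6854  0.0431]
scene nut_grip 0.55 [104.6 236. ] [ 0.4525 -0.5746  0.0666]
scene nut_grip 0.54 [174.6 230.6] [ 0.5187 -0.3704  0.078 ]
scene pot 0.8 [293.8 223.3] [ 0.6054 -0.0206  0.07  ]
scene pot 0.59 [176. 245.] [ 0.5279 -0.374   0.0304]
scene pot 0.31 [242.1 292. ] [ 0.7585 -0.2417 -0.0004]
scene end_stop 0.8 [346.1 232.6] [0.6627 0.1345 0.0308]
scene end_stop 0.2 [242.8 292.3] [ 0.7601 -0.2402 -0.0006]
```

View pics/top0.png

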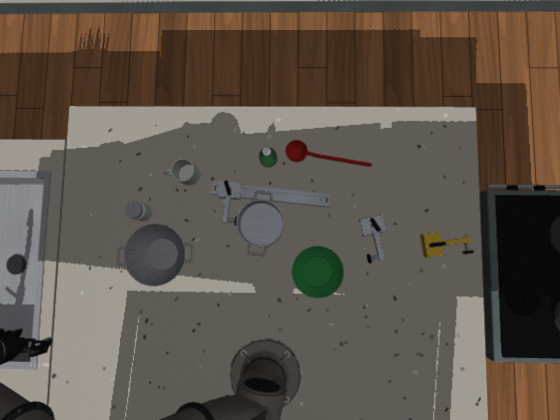

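View pics/scene0.png

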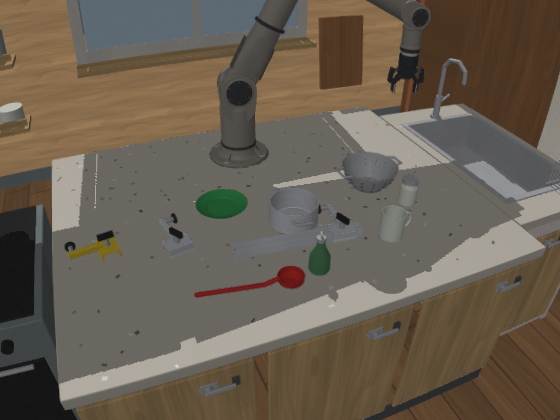

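The top view shows the silver stop at (372,235), the yellow look-alike at (445,243), the rail from (215,188) to (328,200), the pot at (260,223) and the end stop at (228,190). In the scene view the stop is at (175,240) and the pot at (295,210). I'll move over the rail first, for a close look on the way.

```bash
python3 -m pendant '[[0.0854,-0.028,-0.028,0,0],[0.0854,-0.028,-0.028,0,0],[0.0854,-0.028,-0.028,0,0],[0.0854,-0.028,-0.028,0,0],[0.0854,-0.028,-0.028,0,0],[0.0854,-0.028,-0.028,0,0],[0.0854,-0.028,-0.028,0,0],[0.0854,-0.028,-0.028,0,0],[0.0854,-0.028,-0.028,0,0],[0.0854,-0.028,-0.028,0,0],[0.0854,-0.028,-0.028,0,0],[0.0854,-0.028,-0.028,0,0]]' 40; python3 -m pendant '[[0.0854,-0.028,-0.028,0,0],[0.0854,-0.028,-0.028,0,0],[0.0854,-0.028,-0.028,0,0],[0.0854,-0.028,-0.028,0,0],[0.0854,-0.028,-0.028,0,0],[0.0854,-0.028,-0.028,0,0],[0.0854,-0.015,-0.028,0,0],[0.0854,0,0,0,0],[0.0854,0,0,0,0]]'
python3 - <<'E'
from h import *
np.set_printoptions(precision=4,suppress=True)
s,g,R=tool([0,0,0]);print(g,R)
m=bot.camera_model("wrist"); print(-np.array(m["R"]).T@m["t"],m["R"])
im,d=bot.read_camera("wrist"); cv2.imwrite("pics/w1.png",im); np.save("w1d.npy",d)
import pickle;pickle.dump(m,open("w1m.pkl","wb"))
for n in("rail","slot_lips","pot","end_stop","buffer_face"):
    for r in bot.trace(n,"wrist")[:2]:
        P=cloud("wrist",d,r["mask"],m)
        print(n,round(r["score"],2),np.round(r["at"],0),len(P),np.percentile(P,[5,50,95],axis=0).tolist() if len(P) else "")
        if n=="rail":
            S=P[abs(P[:,2]-.026)<.005]
            c=S[:,:2].mean(0);u,sv,v=np.linalg.svd(S[:,:2]-c,full_matrices=False)
            a=(S[:,:2]-c)@v.T; print("railfit",len(S),c,v,np.percentile(a,[1,50,99],axis=0),S[:,2].mean())
        if n=="pot":
            S=P[P[:,2]>.078]; print("rim",len(S),S.min(0),S.max(0)); 
            if len(S)>50: print(cv2.minEnclosingCircle(S[:,:2].astype(np.float32)))
E
```

```text
t: 1.9
eef_pos: [0.411, 0.2419, 0.4051]
tool_rot: [0.0, 0.127, 0.992, 0.0]
contact_force: [1.2, -0.3, 0.3]
gripper_width: 0.997
grasp_force: 0.0
t: 2.65
eef_pos: [0.5385, 0.0059, 0.4048]
tool_rot: [0.0, 0.129, 0.992, -0.0]
contact_force: [-0.7, 1.1, 0.9]
gripper_width: 1.001
grasp_force: 0.0
[0.5385 0.0058 0.2498] [[-0.9668  0.2557  0.0002]
 [ 0.2557  0.9668 -0.0006]
 [-0.0003 -0.0005 -1.    ]]
[0.4685 0.0243 0.3739] [[ 0.2551  0.9669  0.0005]
 [ 0.9273 -0.2448  0.2833]
 [ 0.274  -0.0717 -0.959 ]]
rail 0.96 [236. 250.] 6722 [[0.5832391951298416, -0.20560012577882691, 0.005068864377176337], [0.6183777359535587, -0.06938709303169395, 0.024179706869141705], [0.6476188568985346, 0.18984817701529527, 0.027148725695819432]]
railfit 3668 [ 0.6155 -0.0426] [[-0.1202 -0.9928]
 [ 0.9928 -0.1202]] [[-0.2421 -0.0247]
 [ 0.0265 -0.0065]
 [ 0.1739  0.025 ]] 0.025809408558478936
rail 0.22 [314. 321.] 1809 [[0.7196224098058935, -0.02444251511530447, 0.009885982158976963], [0.7273700307714689, 0.0036397947822970106, 0.04966086649845272], [0.7433565824705048, 0.027438205141164053, 0.07260921522444201]
[... 705 characters left out ...]
7994332164525986)
end_stop 0.91 [398. 217.] 4997 [[0.5217484455639179, 0.10097121506457105, 0.017529753459930807], [0.6116224339276317, 0.13469898450517553, 0.033679464264219854], [0.6555727818979918, 0.16940379833435112, 0.07597615103331815]]
buffer_face 0.56 [ 14. 234.] 1511 [[0.48082166629471623, -0.37093583705072336, 0.005194470593561141], [0.5188752443881479, -0.3395868033296283, 0.030085784285893105], [0.543629057159311, -0.32226695881684664, 0.03160623579027361]]
buffer_face 0.39 [536.  22.] 2196 [[0.4194762559611711, 0.24491132975176141, 0.0034040420017804928], [0.4387475603012356, 0.2833319817107881, 0.0681993682582147], [0.4670964946419148, 0.3559379937773288, 0.08491135439457383]]
```

View pics/w1.png

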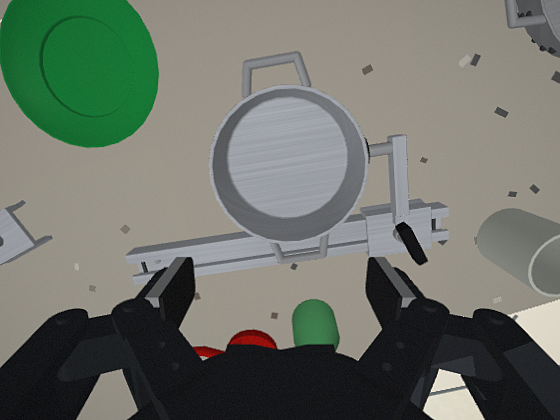

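The wrist view shows the rail from (130,260) to (445,215), the pot at (290,160) and the end stop at (400,215). The pot centre comes out 108 mm off the rail axis, which is exactly where the buffer should meet it. Next I'll look at the stop up close.

```bash
python3 -m pendant '[[0.0854,-0.004,-0.038,0,0],[0.0854,-0.004,-0.038,0,0],[0.0854,-0.004,-0.038,0,0],[0.0854,-0.004,-0.038,0,0],[0.0854,-0.004,-0.038,0,0],[0.0854,-0.004,-0.038,0.01,0],[0.0854,-0.004,-0.038,0.01,0],[0.0854,-0.004,-0.038,0.01,0],[0.0854,-0.004,-0.038,0.01,0],[0.0854,-0.004,-0.038,0,0],[0.0854,0,0,0,0],[0.0854,0,0,0,0]]'
python3 - <<'E'
from h import *
np.set_printoptions(precision=4,suppress=True)
s,g,R=tool([0,0,0]);print(g)
m=bot.camera_model("wrist")
im,d=bot.read_camera("wrist"); cv2.imwrite("pics/w2.png",im)
for n,z in(("stop_grip",.036),("stop_seat",.024),("buffer_face",.036),("nut_grip",.064),("stop",0)):
    for r in bot.pinpoint(n,"wrist")[:2]: print(n,round(r["score"],2),np.round(r["at"],0),atz("wrist",r["at"],z,m))
for r in bot.trace("stop","wrist")[:1]:
    P=cloud("wrist",d,r["mask"],m); 
    print("top z hist",np.histogram(P[:,2],bins=np.arange(0,.09,.005)))
    for lo,hi in((.041,.051),(.026,.034),(.068,.08)):
        S=P[(P[:,2]>lo)&(P[:,2]<hi)][:,:2].astype(np.float32)
        if len(S)>30: print(lo,len(S),cv2.minAreaRect(S),np.median(S,0))
    S=P[(P[:,2]>.043)&(P[:,2]<.050)]
    np.save("stopcloud.npy",P)
E
```

```text
t: 3.95
eef_pos: [0.4806, -0.3717, 0.3645]
tool_rot: [-0.0, 0.128, 0.992, -0.001]
contact_force: [-0.3, -0.2, -0.6]
gripper_width: 0.998
grasp_force: 0.0
[ 0.4805 -0.3718  0.2095]
stop_grip 0.83 [271. 183.] [ 0.4662 -0.3771  0.036 ]
stop_grip 0.73 [ 58. 231.] [ 0.4583 -0.6179  0.036 ]
stop_seat 0.67 [295. 230.] [ 0.5272 -0.3667  0.024 ]
stop_seat 0.66 [100. 212.] [ 0.452  -0.5721  0.024 ]
buffer_face 0.83 [283. 108.] [ 0.3979 -0.3466  0.036 ]
nut_grip 0.94 [297. 234.] [ 0.517  -0.3636  0.064 ]
nut_grip 0.73 [ 75. 224.] [ 0.4511 -0.5731  0.064 ]
stop 0.8 [296. 214.] [ 0.517  -0.3614  0.    ]
stop 0.62 [110. 206.] [ 0.4516 -0.5746  0.    ]
top z hist (array([ 171,  275,  185,  178,  203,  841, 2507,  170,  840,  131,    9,
         30,   43,   43,  518,  119,    0]), array([0.   , 0.005, 0.01 , 0.015, 0.02 , 0.025, 0.03 , 0.035, 0.04 ,
       0.045, 0.05 , 0.055, 0.06 , 0.065, 0.07 , 0.075, 0.08 , 0.085]))
0.041 903 ((0.4459623694419861, -0.6289517283439636), (0.044036827981472015, 0.12775874137878418), 6.662936210632324) [ 0.4617 -0.6557]
0.026 3297 ((0.4554184079170227, -0.6101948022842407), (0.0820610374212265, 0.13994546234607697), 6.201125621795654) [ 0.444  -0.5667]
0.068 657 ((0.45059171319007874, -0.5706654191017151), (0.012219035066664219, 0.05165728181600571), 8.855744361877441) [ 0.4502 -0.5682]
```

View pics/w2.png

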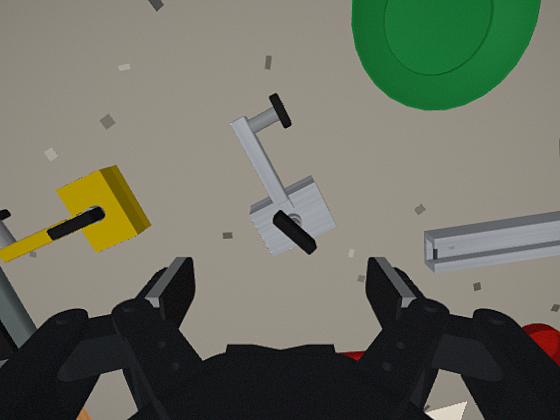

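The wrist view shows the stop with its saddle at (293,215), arm to (240,125), buffer at (280,110) and T-bar at (295,232). The network traced the yellow one at (100,205), so I'll cut the stop out by position instead.

```bash
python3 - <<'E'
from h import *
np.set_printoptions(precision=4,suppress=True)
m=bot.camera_model("wrist"); im,d=bot.read_camera("wrist")
P=cloud("wrist",d,np.ones(d.shape,bool),m)
P=P[(np.abs(P[:,0]-.47)<.12)&(np.abs(P[:,1]+.37)<.085)&(P[:,2]>.01)&(P[:,2]<.085)]
print(np.histogram(P[:,2],bins=np.arange(0,.09,.005))[0])
for lo,hi in((.041,.051),(.0265,.034),(.068,.08)):
    S=P[(P[:,2]>lo)&(P[:,2]<hi)]
    for k in(1,2):
        print(lo,len(S),cv2.minAreaRect(S[:,:2].astype(np.float32)),np.median(S,0)); 
        c=S.mean(0)[:2]; v=np.linalg.svd(S[:,:2]-c,full_matrices=False)[2][0]; S=S[np.abs((S[:,:2]-c)@[-v[1],v[0]])<.010]
        print("  line",c,v,np.degrees(np.arctan2(v[1],v[0])))
        if lo!=.041: break
E
```

```text
[   0    0   51   49   51  439 2301  152 1695  487  208   43   64   63
  485  161    0]
0.041 2088 ((0.45096659660339355, -0.36198508739471436), (0.12726043164730072, 0.05231146886944771), 11.890305519104004) [ 0.4274 -0.3792  0.0443]
  line [ 0.434  -0.3771] [ 1.    -0.002] -0.11434482121740916
0.041 1305 ((0.45075955986976624, -0.37719082832336426), (0.01995536871254444, 0.10994578152894974), 89.89891815185547) [ 0.4466 -0.3789  0.0443]
  line [ 0.4441 -0.3784] [0.9981 0.0611] 3.5024483809183855
0.0265 2709 ((0.4699167311191559, -0.37657004594802856), (0.1473410278558731, 0.08001096546649933), 12.967565536499023) [ 0.5105 -0.3565  0.0308]
  line [ 0.5108 -0.3644] [-0.2481  0.9687] 104.36518095064999
0.068 667 ((0.5133302807807922, -0.36643943190574646), (0.04967224597930908, 0.012452277354896069), 32.32052230834961) [ 0.512  -0.3664  0.0744]
  line [ 0.5123 -0.3663] [0.8443 0.5359] 32.4055887325291
```

```bash
python3 -m pendant '[[0.0854,0.005,-0.0005,0,-6.8],[0.0854,0.004,-0.0005,0,-6.8],[0.0854,0.004,-0.0004,0,-6.8],[0.0854,0.004,-0.0004,0,-6.9],[0.0854,0,0,0.03,0],[0.0854,0,0,0.03,0],[0.0854,0,0,0.03,0],[0.0854,0,0,0.02,0],[0.0854,0,0,0,0]]'
python3 - <<'E'
from h import *
np.set_printoptions(precision=4,suppress=True)
s,g,R=tool([.4645,-.3772,.036]);print(s,g,R[:,1],bot.get_obs()["q"])
E
```

```text
t: 5.1
eef_pos: [0.4635, -0.3683, 0.2507]
tool_rot: [-0.003, -0.112, 0.994, 0.002]
contact_force: [-0.4, 0.2, 0.3]
gripper_width: 0.998
grasp_force: 0.0
[-0.0001 -0.0101  0.0596] [ 0.4626 -0.3676  0.0957] [-0.2218  0.9751  0.0054] [ 0.2955  0.5538  0.3595  1.8978 -0.2759  0.7458  2.6059]
```

```bash
python3 -m pendant '[[0.0854,0,-0.0101,0,0],[0.0854,0,0,0,0],[0.0854,0,0,0.03,0],[0.0854,0,0,0.0295,0],[0.0854,0,0,0,0]]'
python3 - <<'E'
from h import *
np.set_printoptions(precision=4,suppress=True)
s,g,R=tool([.4645,-.3772,.036]);print(s,g,R)
E
```

```text
t: 5.52
eef_pos: [0.4662, -0.3792, 0.1927]
tool_rot: [-0.002, -0.111, 0.994, 0.001]
contact_force: [-1.3, 1.0, 0.5]
gripper_width: 1.002
grasp_force: 0.0
[0.0008 0.0018 0.0017] [ 0.4656 -0.3788  0.0377] [[-0.9752 -0.2211 -0.0034]
 [-0.2211  0.9753  0.0025]
 [ 0.0028  0.0032 -1.    ]]
```

```bash
python3 -m pendant '[[0.05,0.0008,0.0018,0.0017,0],[0.03,0,0,0,0],[0.015,0,0,0,0],[0.005,0,0,0,0],[0.005,0,0,0,0],[0.005,0,0,0,0],[0.005,0,0,0,0],[0.005,0,0,0,0],[0.005,0,0,0,0]]' 100; python3 -m pendant '[[0.0,0,0,0,0],[0.0,0,0,0,0],[0.0,0,0,-0.02,0],[0.0,0,0,-0.03,0],[0.0,0,0,-0.03,0],[0,0,0,0,0]]'
python3 - <<'E'
from h import *
np.set_printoptions(precision=4,suppress=True)
s,g,R=tool([0,0,0]);print(g,R)
E
```

```text
t: 6.27
eef_pos: [0.466, -0.3785, 0.1947]
tool_rot: [0.001, -0.111, 0.994, -0.0]
contact_force: [-0.6, 2.3, 8.4]
gripper_width: 0.162
grasp_force: 97.7
t: 6.77
eef_pos: [0.4667, -0.3799, 0.2785]
tool_rot: [0.003, -0.111, 0.994, -0.003]
contact_force: [1.0, -1.1, -4.8]
gripper_width: 0.162
grasp_force: 98.3
[ 0.4677 -0.3805  0.1235] [[-0.9754 -0.2202  0.0064]
 [-0.2202  0.9754 -0.0043]
 [-0.0053 -0.0056 -1.    ]]
```

```bash
python3 -m pendant '[[0.0,0,0,0,5],[0.0,0,0,0,5],[0,0,0,0,5],[0,0,0,0,4.6],[0,0,0,0,0],[0,-0.007,0.031,0,0],[0,-0.007,0.031,0,0],[0,-0.007,0.031,0,0],[0,-0.007,0.031,0,0],[0,-0.007,0.031,0,0],[0,-0.007,0.031,0,0],[0,-0.007,0.031,0,0]]'; python3 -m pendant '[[0,-0.007,0.031,0,0],[0,0,0,0,0],[0,0,0,0,0],[0,0,0,0,0]]' 
python3 - <<'E'
from h import *
np.set_printoptions(precision=4,suppress=True)
s,g,R=tool([.5533,-.1408,.1235]);print(s,g,R,bot.get_obs()["q"])
m=bot.camera_model("wrist")
im,d=bot.read_camera("wrist"); cv2.imwrite("pics/w3.png",im); np.save("w3d.npy",d)
import pickle;pickle.dump(m,open("w3m.pkl","wb"))
for n in("nut_grip","stop_seat","buffer_face","slot_lips"):
    for r in bot.pinpoint(n,"wrist")[:2]: print(n,r["score"],r["at"])
E
```

```text
t: 7.77
eef_pos: [0.54, -0.167, 0.2728]
tool_rot: [-0.001, 0.058, 0.998, 0.0]
contact_force: [0.9, -0.6, -5.3]
gripper_width: 0.166
grasp_force: 98.8
t: 8.1
eef_pos: [0.5503, -0.1388, 0.2729]
tool_rot: [-0.001, 0.059, 0.998, -0.0]
contact_force: [-0.5, -1.2, -5.9]
gripper_width: 0.161
grasp_force: 98.9
[-0.0034 -0.0015 -0.0056] [ 0.5501 -0.1389  0.1179] [[-0.9931  0.1171 -0.0015]
 [ 0.1171  0.9931 -0.0003]
 [ 0.0014 -0.0005 -1.    ]] [-0.2177  0.5004  0.4621  1.952  -0.3145  0.7609  1.8794]
stop_seat 0.59 [278.4, 342.9]
buffer_face 0.72 [385.6, 151.0]
slot_lips 0.73 [428.1, 267.7]
slot_lips 0.68 [280.3, 344.9]
```

View pics/w3.png

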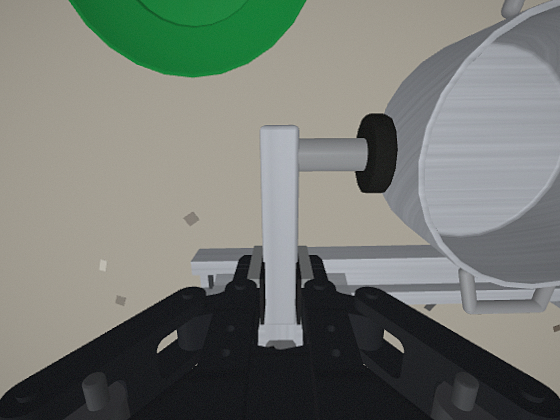

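The wrist view shows the stop held, with the arm from (280,125) to (280,340), the buffer at (377,152) and the rail from (195,250) to (440,265). Next I'll work out how the stop sits in the hand and refit the rail.

```bash
python3 - <<'E'
from h import *
import pickle
np.set_printoptions(precision=4,suppress=True)
m=pickle.load(open("w3m.pkl","rb")); d=np.load("w3d.npy"); im=cv2.imread("pics/w3.png")
s,g,R=tool([0,0,0])
P=cloud("wrist",d,np.ones(d.shape,bool),m)
ys,xs=np.nonzero(d>0); T=(P-g)@R   # tool frame about grasp point
A=(xs>265)&(xs<296)&(ys>130)&(ys<240)&(T[:,2]<.0)&(T[:,2]>-.03)
print("arm n",A.sum(),"pitch z vs x",np.polyfit(T[A][:,0],T[A][:,2],1),"centreline y vs x",np.polyfit(T[A][:,0],T[A][:,1],1))
A=(xs>255)&(xs<300)&(ys>115)&(ys<240)&(T[:,2]<.0)&(T[:,2]>-.03)
print("arm end x",np.percentile(T[A][:,0],[90,98,99.5,100]),"y",np.percentile(T[A][:,1],[1,50,99]),"z med",np.median(T[A][:,2]))
B=(xs>350)&(xs<402)&(ys>105)&(ys<200)&(im[ys,xs].max(1)<60)
print("buffer",B.sum(),np.percentile(T[B],[1,50,99],axis=0))
# rail, both views
for name in("w1","w3"):
    mm=pickle.load(open(name+"m.pkl","rb")); dd=np.load(name+"d.npy")
    Q=cloud("wrist",dd,np.ones(dd.shape,bool),mm)
    y0=np.array([.1202,.9928]);x0=np.array([.9928,-.1202]);c=np.array([.6155,-.0426])
    a=(Q[:,:2]-c)@y0;b=(Q[:,:2]-c)@x0
    k=(abs(Q[:,2]-.026)<.003)&(abs(b)<.04)&(a>-.25)&(a<.3)
    if name=="w3": k&=(a<-.05)
    for lo in np.arange(-.18,.26,.04):
        w=k&(a>=lo)&(a<lo+.04)
        if w.sum()>60: print(name,round(lo,3),w.sum(),np.percentile(b[w],[1,5,95,99]),np.histogram(b[w],bins=np.arange(-.024,.0241,.003))[0],round(Q[w,2].mean(),4))
    print("end a",a[k].min())
E
```

```text
arm n 3258 pitch z vs x [-0.0028 -0.0042] centreline y vs x [-0.0049  0.0016]
arm end x [0.0676 0.071  0.0718 0.0718] y [-0.007   0.0008  0.0087] z med -0.004209967865660643
buffer 2467 [[ 0.0451  0.0363 -0.014 ]
 [ 0.062   0.0388 -0.0097]
 [ 0.0759  0.0452  0.0105]]
w1 -0.18 441 [-0.0171 -0.0166  0.0252  0.027 ] [ 0  0 57 58 56 57 38  0  0  0  0  0 12 52 42 37] 0.0259
w1 -0.14 289 [-0.018  -0.0176 -0.0058 -0.0047] [ 0  2 75 65 64 66 17  0  0  0  0  0  0  0  0  0] 0.026
w1 -0.1 514 [-0.0189 -0.0181  0.0241  0.0255] [ 0 30 70 68 64 61  4  0  0  0  0  0 51 48 45 46] 0.026
w1 -0.06 584 [-0.0197 -0.019   0.0232  0.0242] [ 0 56 64 65 68 48  0  0  0  0  0 14 75 59 62 62] 0.0261
w1 -0.02 488 [-0.0205 -0.019   0.0225  0.0238] [ 0 31 38 48 51 22  0  0  0  0  0 48 59 69 62 56] 0.0261
w1 0.02 106 [-0.0378 -0.0366  0.0119  0.0222] [ 0  0  0  0  0  0  0  0  0  0  0 47  0  1  1  3] 0.0258
w1 0.06 185 [-0.0395 -0.0374  0.0207  0.0213] [ 0  0  1  7 10  0  0  0  0  0  7 53 22 24 21  8] 0.0259
w1 0.1 615 [-0.0254 -0.0228  0.0198  0.0211] [60 62 66 71 33  2  2  0  0  0 43 69 65 66 60  5] 0.0262
w1 0.22 355 [-0.0257 -0.0252  0.0173  0.0187] [44 38 40 29  0  0  0  0  0  4 46 36 39 36  9  0] 0.0262
end a -0.17742737525783403
w3 -0.18 656 [-0.0178 -0.0174 -0.0054  0.0042] [  0   1 182 139 145 140  42   0   0   0   0   0   5   2   0   0] 0.0259
w3 -0.1 140 [-0.0195 -0.0193 -0.0083 -0.0073] [ 0 34 33 33 27 13  0  0  0  0  0  0  0  0  0  0] 0.026
w3 -0.06 187 [-0.0198 -0.0196 -0.0077 -0.0073] [ 0 42 42 40 38 25  0  0  0  0  0  0  0  0  0  0] 0.0259
end a -0.17623127796657875
```

```bash
python3 -m pendant '[[0,-0.009,0.001,0,-1],[0,0,0,0.02,0],[0,0,0,0.02,0],[0,0,0,0,0],[0,0,0,0,0]]'
python3 - <<'E'
from h import *
np.set_printoptions(precision=4,suppress=True)
s,g,R=tool([.5592,-.1386,.066]);print(s,g,R[:,1])
for c in("scene","top"):
    im,d=bot.read_camera(c)
    for n,z in(("nut_grip",.105),("stop_seat",.065)):
        for r in bot.pinpoint(n,c)[:3]: print(c,n,round(r["score"],2),atz(c,r["at"],z))
im,d=bot.read_camera("scene"); cv2.imwrite("pics/s4.png",cv2.resize(im[190:290,190:370],None,fx=4,fy=4,interpolation=cv2.INTER_CUBIC))
E
```

```text
t: 8.77
eef_pos: [0.5598, -0.139, 0.2328]
tool_rot: [-0.001, 0.051, 0.999, 0.0]
contact_force: [-0.5, 0.3, -4.8]
gripper_width: 0.154
grasp_force: 98.8
[0.0002 0.0004 0.0118] [ 0.5594 -0.139   0.0778] [ 0.1016  0.9948 -0.0001]
scene nut_grip 0.7 [ 0.5991 -0.1474  0.105 ]
scene nut_grip 0.55 [ 0.5068 -0.5631  0.105 ]
scene stop_seat 0.94 [ 0.4887 -0.5737  0.065 ]
scene stop_seat 0.59 [ 0.6039 -0.1383  0.065 ]
scene stop_seat 0.25 [ 0.482  -0.0746  0.065 ]
top nut_grip 0.4 [ 0.4476 -0.5559  0.105 ]
top stop_seat 0.8 [ 0.4416 -0.5663  0.065 ]
top stop_seat 0.19 [0.5051 0.023  0.065 ]
```

View pics/s4.png

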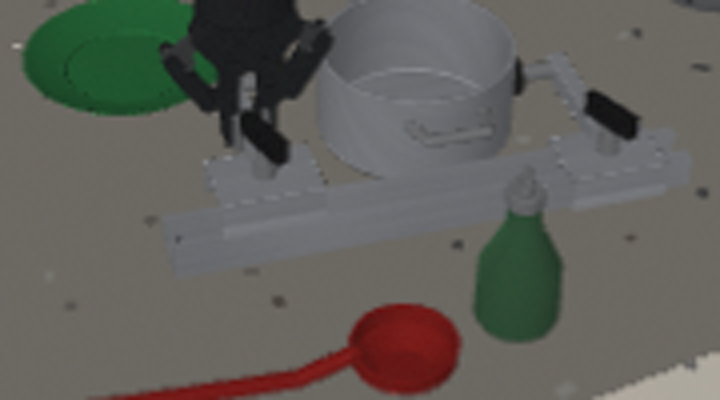

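The crop shows the stop hovering level and aligned over the rail at about (265,180), with the pot to its right. I'll descend gently.

```bash
python3 -m pendant '[[0,0,0,0.004,0],[0,0,0,0.004,0],[0,0,0,0.004,0],[0,0,0,0.003,0],[0,0,0,0,0]]'; python3 -m pendant '[[0,0,0,0.003,0],[0,0,0,0.003,0],[0,0,0,0.002,0],[0,0,0,0,0]]'
```

```text
t: 9.53
eef_pos: [0.5595, -0.1387, 0.2175]
tool_rot: [-0.001, 0.051, 0.999, 0.0]
contact_force: [-0.7, -0.2, -5.3]
gripper_width: 0.163
grasp_force: 98.8
t: 9.87
eef_pos: [0.5596, -0.1389, 0.2101]
tool_rot: [-0.0, 0.051, 0.999, 0.0]
contact_force: [-1.0, -0.3, -5.1]
gripper_width: 0.164
grasp_force: 99.0
```

```bash
python3 -m pendant '[[0,0,0,0.003,0],[0,0,0,0.003,0],[0,0,0,0.002,0],[0,0,0,0,0]]'; python3 -m pendant '[[0,0,0,0.002,0],[0,0,0,0.002,0],[0,0,0,0,0]]'; python3 -m pendant '[[0,0,0,0.0015,0],[0,0,0,0,0]]'
```

```text
t: 10.2
eef_pos: [0.5596, -0.1387, 0.2018]
tool_rot: [-0.0, 0.051, 0.999, 0.0]
contact_force: [-1.9, 0.4, -5.8]
gripper_width: 0.167
grasp_force: 98.8
t: 10.45
eef_pos: [0.5596, -0.1388, 0.198]
tool_rot: [-0.0, 0.051, 0.999, 0.0]
contact_force: [-1.2, -0.2, -6.7]
gripper_width: 0.164
grasp_force: 98.8
t: 10.62
eef_pos: [0.5596, -0.1389, 0.1967]
tool_rot: [-0.0, 0.051, 0.999, 0.0]
contact_force: [-2.4, 0.7, -7.0]
gripper_width: 0.168
grasp_force: 98.9
```

```bash
python3 -m pendant '[[0,0,0,0.001,0],[0,0,0,0.001,0],[0,0,0,0,0]]'; python3 -m pendant '[[0,0,0,0.001,0],[0,0,0,0.001,0],[0,0,0,0,0]]'
```

```text
t: 10.87
eef_pos: [0.5595, -0.139, 0.1962]
tool_rot: [-0.0, 0.051, 0.999, 0.001]
contact_force: [-8.8, 2.3, 11.3]
gripper_width: 0.167
grasp_force: 101.5
t: 11.12
eef_pos: [0.5594, -0.1392, 0.196]
tool_rot: [-0.0, 0.051, 0.999, 0.001]
contact_force: [-16.5, 4.3, 31.3]
gripper_width: 0.166
grasp_force: 104.4
```

```bash
python3 -m pendant '[[0,0,0,-0.002,0],[0,0,0,-0.0015,0],[0,0,0.004,0,0],[0,0,0.006,0,0],[0,0,0.006,0,0],[0,0,0.004,0,0],[0,0,0,0,0]]'
python3 - <<'E'
from h import *
np.set_printoptions(precision=4,suppress=True)
s,g,R=tool([.5592,-.1386,.066]);print(g,R[:,1],bot.get_obs()["contact_force"])
import pickle
m=bot.camera_model("wrist"); im,d=bot.read_camera("wrist"); cv2.imwrite("pics/w5.png",im[60:240,220:560])
P=cloud("wrist",d,np.ones(d.shape,bool),m); T=(P-g)@R; ys,xs=np.nonzero(d>0)
B=(T[:,0]>.03)&(T[:,0]<.09)&(T[:,1]>.02)&(T[:,1]<.055)&(T[:,2]<.015)&(T[:,2]>-.03)&(im[ys,xs].max(1)<60)
print("buffer y max",np.percentile(T[B][:,1],[50,95,99,100]))
S=P[(P[:,2]>.08)&(P[:,2]<.089)&(P[:,1]>-.08)]
cv=cv2.fitEllipse(S[:,:2].astype(np.float32)); print(len(S),S.min(0),S.max(0))
from scipy.optimize import least_squares
f=least_squares(lambda p:np.hypot(S[:,0]-p[0],S[:,1]-p[1])-.078,[.515,.02],loss="soft_l1",f_scale=.002).x
print("pot",f,((f-g[:2])@R[:2,:2]))
E
```

```text
t: 11.7
eef_pos: [0.5615, -0.1193, 0.1964]
tool_rot: [-0.0, 0.051, 0.999, -0.001]
contact_force: [-5.1, -0.1, -2.9]
gripper_width: 0.164
grasp_force: 99.5
[ 0.5614 -0.1195  0.0414] [ 0.1022  0.9948 -0.0012] [-5.1227 -0.0966 -2.914 ]
buffer y max [0.038  0.0436 0.0443 0.0448]
8910 [ 0.4659 -0.0799  0.08  ] [ 0.5818 -0.02    0.089 ]
pot [0.5142 0.0199] [0.0612 0.1338]
```

```bash
python3 -m pendant '[[0,0,0.003,0,0],[0,0,0.003,0,0],[0,0,0,0,0],[0,0,0,0,0]]'; for i in 1 2; do python3 -m pendant '[[0,0,0.0005,0,0],[0,0,0,0,0]]'; done
```

```text
t: 12.08
eef_pos: [0.562, -0.114, 0.1964]
tool_rot: [-0.0, 0.052, 0.999, -0.001]
contact_force: [-5.0, -2.2, -2.2]
gripper_width: 0.163
grasp_force: 99.5
t: 12.25
eef_pos: [0.562, -0.1139, 0.1964]
tool_rot: [-0.0, 0.052, 0.999, -0.001]
contact_force: [-5.0, -4.0, -3.2]
gripper_width: 0.162
grasp_force: 99.4
t: 12.42
eef_pos: [0.562, -0.1136, 0.1964]
tool_rot: [-0.0, 0.052, 0.999, -0.001]
contact_force: [-5.4, -4.2, -2.9]
gripper_width: 0.169
grasp_force: 99.4
```

```bash
python3 -m pendant '[[0,0,0.0005,0,0],[0,0,0,0,0]]';python3 -m pendant '[[0,0,0.0005,0,0],[0,0,0,0,0]]'; python3 -c "
from station import bot
for i in range(3):
  bot.read_camera('top');print(bot.get_obs()['contact_force'])"
```

```text
t: 12.58
eef_pos: [0.5621, -0.1131, 0.1964]
tool_rot: [-0.0, 0.052, 0.999, -0.001]
contact_force: [-5.6, -4.9, -3.3]
gripper_width: 0.164
grasp_force: 99.4
t: 12.75
eef_pos: [0.5621, -0.1127, 0.1964]
tool_rot: [-0.0, 0.052, 0.999, -0.001]
contact_force: [-6.7, -4.4, -3.0]
gripper_width: 0.165
grasp_force: 99.4
[-4.93522549 -4.59467271 -2.26856756]
[-6.0550814  -4.3383033  -1.83779804]
[-5.99112612 -4.60979573 -2.12492177]
```

```bash
cat > gap.py <<'E'
from h import *
from scipy.optimize import least_squares
np.set_printoptions(precision=4,suppress=True)
s,g,R=tool([0,0,0]); m=bot.camera_model("wrist"); im,d=bot.read_camera("wrist")
import sys; cv2.imwrite(sys.argv[1],cv2.resize(im[60:240,250:530],None,fx=2.5,fy=2.5))
P=cloud("wrist",d,np.ones(d.shape,bool),m); T=(P-g)@R; ys,xs=np.nonzero(d>0)
B=(T[:,0]>.03)&(T[:,0]<.09)&(T[:,1]>.02)&(T[:,1]<.055)&(T[:,2]<.015)&(T[:,2]>-.03)&(im[ys,xs].max(1)<60)
S=P[(P[:,2]>.08)&(P[:,2]<.089)&(P[:,1]>-.08)&(P[:,1]<-.02)]
f=least_squares(lambda p:np.hypot(S[:,0]-p[0],S[:,1]-p[1])-.078,[.515,.02],loss="soft_l1",f_scale=.002).x
r=(f-g[:2])@R[:2,:2]; print("buf",np.percentile(T[B][:,1],[95,99,100]),"pot",f,r,"gap",r[1]-.08-.045, bot.get_obs()["contact_force"])
E
python3 gap.py pics/w6.png
```

```text
buf [0.0436 0.0442 0.0447] pot [0.5153 0.0195] [0.0602 0.127 ] gap 0.002021793173240777 [-5.3593 -4.0342 -1.3302]
```

View pics/w6.png

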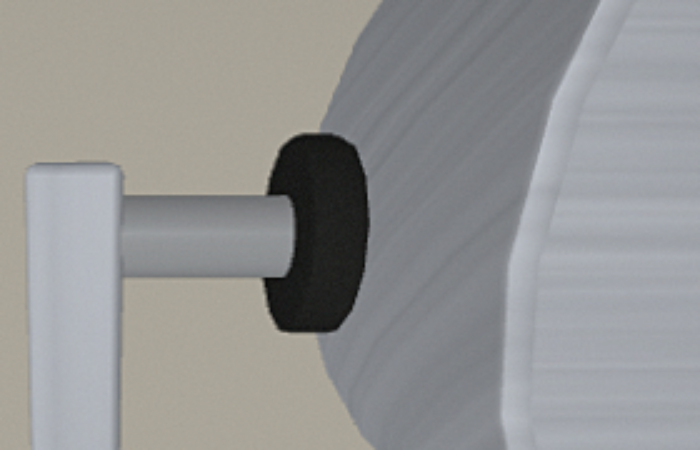

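The crop shows the buffer at (320,230) close to the pot wall, with an estimated 2 mm still to go. The steady 4 N is friction on the rail.

```bash
for i in 1 2; do python3 -m pendant '[[0,0,0.0004,0,0],[0,0,0,0,0]]' | grep -E "eef|contact"; done; python3 gap.py pics/w7.png; python3 -m pendant '[[0,0,0.0004,0,0],[0,0,0,0,0]]' | grep -E "eef|contact"
```

```text
eef_pos: [0.5622, -0.1123, 0.1964]
contact_force: [-5.0, -4.7, -2.6]
eef_pos: [0.5622, -0.1119, 0.1964]
contact_force: [-6.1, -3.9, -3.2]
buf [0.0435 0.0443 0.0448] pot [0.5155 0.0195] [0.06   0.1262] gap 0.0012062849122995711 [-5.2983 -5.0687 -2.0748]
eef_pos: [0.5623, -0.1115, 0.1964]
contact_force: [-5.5, -4.2, -2.4]
```

```bash
python3 -m pendant '[[0,0,0.0004,0,0],[0,0,0,0,0]]' | grep -E "eef|contact";python3 -m pendant '[[0,0,0.0003,0,0],[0,0,0,0,0]]' | grep -E "eef|contact"; python3 gap.py pics/w7.png
```

```text
eef_pos: [0.5623, -0.1111, 0.1964]
contact_force: [-5.1, -4.8, -2.1]
eef_pos: [0.5623, -0.1108, 0.1964]
contact_force: [-5.2, -4.6, -2.9]
buf [0.0436 0.0442 0.0448] pot [0.5157 0.0194] [0.0598 0.1251] gap 7.829041209286847e-05 [-5.5354 -3.9202 -2.7514]
```

```bash
for i in 1 2; do python3 -m pendant '[[0,0,0.0003,0,0],[0,0,0,0,0]]' | grep -E "eef|contact"; done;  python3 gap.py pics/w7.png
```

```text
eef_pos: [0.5623, -0.1105, 0.1964]
contact_force: [-5.2, -3.5, -2.2]
eef_pos: [0.5624, -0.1103, 0.1964]
contact_force: [-5.2, -5.3, -2.9]
buf [0.0436 0.0443 0.0449] pot [0.5159 0.0194] [0.0596 0.1245] gap -0.0005441005194175841 [-5.8503 -5.3262 -2.6498]
```

```bash
for i in 1 2; do python3 -m pendant '[[0,0,0.0003,0,0],[0,0,0,0,0]]' | grep -E "eef|contact"; python3 gap.py pics/w7.png; done
```

```text
eef_pos: [0.5624, -0.11, 0.1964]
contact_force: [-5.3, -4.8, -1.4]
buf [0.0436 0.0443 0.045 ] pot [0.5159 0.0193] [0.0595 0.1242] gap -0.0008485234603804598 [-4.6739 -4.2061 -1.7914]
eef_pos: [0.5624, -0.1097, 0.1964]
contact_force: [-5.7, -4.4, -3.8]
buf [0.0436 0.0443 0.0448] pot [0.516  0.0193] [0.0595 0.1239] gap -0.0011266194977351401 [-5.8823 -4.7561 -2.2666]
```

```bash
for i in 1 2 3; do python3 -m pendant '[[0,0,0.0003,0,0],[0,0,0,0,0]]' | grep -E "eef|contact"; done; python3 gap.py pics/w7.png
```

```text
eef_pos: [0.5625, -0.1094, 0.1964]
contact_force: [-5.8, -5.0, -2.3]
eef_pos: [0.5625, -0.109, 0.1964]
contact_force: [-5.1, -5.2, -2.2]
eef_pos: [0.5625, -0.1088, 0.1964]
contact_force: [-5.3, -4.4, -2.7]
buf [0.0436 0.0442 0.0447] pot [0.5161 0.0193] [0.0594 0.123 ] gap -0.002043833476323656 [-5.9205 -3.989  -3.5518]
```

View pics/w7.png

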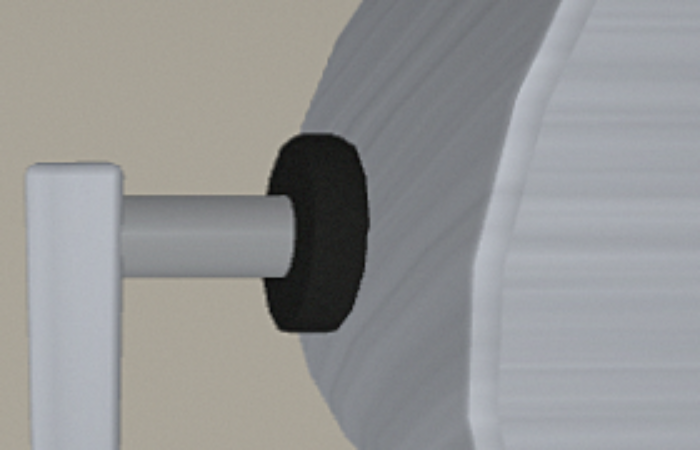

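The crop shows the pot wall still shifting left relative to the buffer between steps, so the pot hasn't been pushed yet. I'll measure the wall itself by depth.

```bash
cat > wall.py <<'E'
from h import *
np.set_printoptions(precision=4,suppress=True)
s,g,R=tool([0,0,0]); m=bot.camera_model("wrist"); im,d=bot.read_camera("wrist")
P=cloud("wrist",d,np.ones(d.shape,bool),m); T=(P-g)@R; ys,xs=np.nonzero(d>0); L=im[ys,xs].max(1)
for z0,z1 in((.03,.04),(.04,.05),(.05,.06),(.06,.07),(.07,.08)):
    k=(P[:,2]>z0)&(P[:,2]<z1)&(abs(T[:,0]-.0595)<.004)&(T[:,1]>.03)&(T[:,1]<.07)&(L>70)
    if k.sum()>5: print("wall",z0,k.sum(),np.percentile(T[k][:,1],[10,50,90]))
k=(L<60)&(abs(T[:,0]-.0595)<.02)&(T[:,1]>.03)&(T[:,1]<.055)&(abs(T[:,2])<.03)
print("buf",k.sum(),np.percentile(T[k][:,1],[50,99,100]), "z",np.percentile(P[k][:,2],[1,99]))
E
python3 wall.py
```

```text
wall 0.04 283 [0.0306 0.0329 0.0354]
wall 0.05 140 [0.0441 0.0445 0.0449]
wall 0.06 288 [0.0441 0.0445 0.0449]
wall 0.07 402 [0.0441 0.0445 0.0449]
buf 2459 [0.038  0.0442 0.0447] z [0.0312 0.0558]
```

```bash
for i in 1 2 3; do python3 -m pendant '[[0,0,0.0003,0,0],[0,0,0,0,0]]' | grep -E "eef|contact"; python3 wall.py | grep -E "0.07|buf"; done
```

```text
eef_pos: [0.5626, -0.1085, 0.1964]
contact_force: [-6.0, -5.2, -2.4]
wall 0.07 393 [0.0438 0.0443 0.0447]
buf 2445 [0.038  0.0442 0.0447] z [0.0308 0.0557]
eef_pos: [0.5626, -0.1082, 0.1964]
contact_force: [-5.4, -3.9, -2.4]
wall 0.07 389 [0.0434 0.0439 0.0443]
buf 2428 [0.038  0.0441 0.0446] z [0.0308 0.0556]
eef_pos: [0.5626, -0.1079, 0.1964]
contact_force: [-5.3, -4.7, -2.0]
wall 0.07 391 [0.0432 0.0436 0.0441]
buf 2402 [0.0378 0.044  0.0448] z [0.0309 0.0557]
```

```bash
for i in 1 2 3; do python3 -m pendant '[[0,0,0.0003,0,0],[0,0,0,0,0]]' | grep -E "eef|contact"; python3 wall.py | grep -E "0.07|buf"; done
```

```text
eef_pos: [0.5627, -0.1076, 0.1964]
contact_force: [-5.8, -5.2, -2.5]
wall 0.07 392 [0.0428 0.0432 0.0437]
buf 2358 [0.0377 0.0438 0.0446] z [0.031  0.0556]
eef_pos: [0.5627, -0.1074, 0.1964]
contact_force: [-5.8, -4.7, -1.7]
wall 0.07 385 [0.0427 0.0431 0.0435]
buf 2330 [0.0376 0.0437 0.0444] z [0.0308 0.0556]
eef_pos: [0.5627, -0.1073, 0.1964]
contact_force: [-6.3, -6.8, -2.3]
wall 0.07 386 [0.0426 0.043  0.0434]
buf 2335 [0.0377 0.0436 0.044 ] z [0.031  0.0557]
```

Contact found: the wall has stopped approaching and the force is rising at eef y −0.1073. I'll release and move up to find the T-bar.

```bash
python3 -m pendant '[[0.03,0,0,0,0],[0.035,0,0,0,0],[0.035,0,0,0,0],[0.035,0,0,-0.02,0],[0.04,0,0,-0.035,0],[0.06,0,0,-0.035,0],[0.06,-0.005,0,-0.035,0],[0.06,-0.01,0,0,0],[0.06,0,0,0,0],[0.06,0,0,0,0]]'
cat > nut.py <<'E'
from h import *
np.set_printoptions(precision=4,suppress=True)
s,g,R=tool([0,0,0]); m=bot.camera_model("wrist"); im,d=bot.read_camera("wrist")
P=cloud("wrist",d,np.ones(d.shape,bool),m); ys,xs=np.nonzero(d>0); L=im[ys,xs].max(1)
k=(np.hypot(P[:,0]-.610,P[:,1]+.112)<.04)&(P[:,2]>.06)&(P[:,2]<.083)
S=P[k]; print(len(S),np.median(S,0),cv2.minAreaRect(S[:,:2].astype(np.float32)))
A=P[(P[:,2]>.042)&(P[:,2]<.053)&(np.hypot(P[:,0]-.54,P[:,1]+.105)<.06)]
k=(A[:,1]<-.08); print("arm",k.sum(),np.median(A[k],0))
w=(P[:,2]>.05)&(P[:,2]<.08)&(abs(P[:,0]-.503)<.004)&(P[:,1]>-.09)&(P[:,1]<-.03)
print("wall y",np.percentile(P[w][:,1],[2,10,50]) if w.sum() else None)
w=(L<60)&(P[:,2]>.03)&(P[:,2]<.06)&(abs(P[:,0]-.503)<.02)&(P[:,1]>-.09)&(P[:,1]<-.03)
print("buf y",np.percentile(P[w][:,1],[50,98]) if w.sum() else None)
o=bot.get_obs(); print("g",g,"yaw",np.degrees(np.arctan2(-R[0,1],R[1,1])),"q7",o["q"][6],o["contact_force"],o["torque"])
E
python3 nut.py
```

```text
t: 17.43
eef_pos: [0.5788, -0.1062, 0.3216]
tool_rot: [0.001, 0.05, 0.999, 0.0]
contact_force: [0.3, -0.1, -0.6]
gripper_width: 0.7
grasp_force: 0.0
1018 [ 0.6077 -0.1123  0.0757] ((0.6109666228294373, -0.11258451640605927), (0.05005808547139168, 0.012249551713466644), 13.93796443939209)
arm 2451 [ 0.5312 -0.1044  0.0457]
wall y [-0.0658 -0.0649 -0.0597]
buf y [-0.0629 -0.0577]
g [ 0.579  -0.1061  0.1666] yaw -5.781418026373083 q7 1.8030675683370665 [0.1746 1.2268 0.0185] [ 0.0004 -0.0003 -0.0115]
```

```bash
python3 -m pendant '[[0.045,0,0,0,-5],[0.045,0,0,0,-5],[0.045,0,0,0,-5],[0.045,0,0,0,-4.7],[0.045,-0.015,-0.007,0,0],[0.045,-0.0145,-0.007,0.02,0],[0.045,0,0,0.03,0],[0.045,0,0,0,0],[0.045,0,0,0,0]]'; python3 - <<'E'
from h import *
np.set_printoptions(precision=4,suppress=True)
s,g,R=tool([.611,-.1126,.069]);print(s,g,np.degrees(np.arctan2(-R[0,1],R[1,1])))
E
```

```text
t: 18.23
eef_pos: [0.6086, -0.1131, 0.269]
tool_rot: [-0.003, -0.12, 0.993, 0.001]
contact_force: [0.6, -0.3, 0.6]
gripper_width: 0.532
grasp_force: 0.0
[-0.0037 -0.0005  0.0449] [ 0.6076 -0.113   0.114 ] 13.840984982283274
```

```bash
python3 -m pendant '[[0.04,-0.0037,-0.0005,0,0],[0.04,0,0,0.02,0],[0.04,0,0,0.02,0],[0.035,0,0,0.005,0],[0.03,0,0,0,0],[0.02,0,0,0,0],[0.0,0,0,0,0],[0,0,0,0,0],[0,0,0,0,0],[0,0,0,0,0],[0,0,0,0,0]]' 80; python3 - <<'E'
from h import *
np.set_printoptions(precision=4,suppress=True)
s,g,R=tool([.611,-.1126,.069]);o=bot.get_obs();print(s,g,np.degrees(np.arctan2(-R[0,1],R[1,1])),o["torque"],o["contact_force"],o["q"])
E
```

```text
t: 19.15
eef_pos: [0.6144, -0.1126, 0.2282]
tool_rot: [0.001, -0.121, 0.993, 0.0]
contact_force: [-1.9, 2.1, 5.1]
gripper_width: 0.123
grasp_force: 78.6
[0.0036 0.0008 0.0042] [ 0.6147 -0.1125  0.0732] 13.872127989910881 [ 0.4945  0.4976 -0.0483] [-1.9076  2.0728  5.1341] [-0.1742  0.6282  0.3512  1.8299 -0.3077  0.7353  2.158 ]
```

```bash
python3 -m pendant '[[0.03,0,0,0,0],[0.03,0,0,0,0],[0.03,0.003,0,0.003,0],[0.03,0,0,0,0],[0.03,0,0,0,0],[0.03,0,0,0,0]]'; python3 nut.py; python3 - <<'E'
from h import *
np.set_printoptions(precision=4,suppress=True)
s,g,R=tool([.611,-.1126,.069]);o=bot.get_obs();print(s,g,o["torque"],o["contact_force"])
E
```

```text
t: 19.65
eef_pos: [0.611, -0.1138, 0.2234]
tool_rot: [-0.0, -0.121, 0.993, -0.0]
contact_force: [-0.4, 0.9, -0.6]
gripper_width: 0.35
grasp_force: 0.0
4439 [ 0.6043 -0.1138  0.0756] ((0.6089798808097839, -0.11721088737249374), (0.046279795467853546, 0.04522985965013504), 68.07093811035156)
arm 7506 [ 0.5286 -0.1048  0.0457]
wall y [-0.0659 -0.0646 -0.0584]
buf y [-0.0648 -0.0586]
g [ 0.6109 -0.1138  0.0684] yaw 13.842482309769416 q7 2.161718752801319 [ 0.5358 -0.0368 -0.824 ] [-0.0219  0.0027  0.0149]
[-0.0002  0.0011 -0.0006] [ 0.611  -0.1137  0.0684] [-0.0219  0.0027  0.0149] [ 0.5358 -0.0368 -0.824 ]
```

```bash
python3 -m pendant '[[0.02,0,0.001,0,0],[0.01,0,0,0,0],[0,0,0,0,0],[0,0,0,0,0],[0,0,0,0,0],[0,0,0,0,0]]' 100; cat > st.py <<'E'
from h import *
np.set_printoptions(precision=4,suppress=True)
s,g,R=tool([.611,-.1126,.069]);o=bot.get_obs()
print("err",s,"yaw",round(np.degrees(np.arctan2(-R[0,1],R[1,1])),2),"M",o["torque"],"F",o["contact_force"],"q7",o["q"][6],"w",o["gripper_width"],"t",o["t"])
E
python3 st.py; python3 -m pendant '[[0,0,0,0,5],[0,0,0,0,5],[0,0,0,0,5],[0,0,0,0,5],[0,0,0,0,5],[0,0,0,0,5],[0,0,0,0,0]]'>/dev/null; python3 st.py
```

```text
t: 20.2
eef_pos: [0.6109, -0.1128, 0.2237]
tool_rot: [0.0, -0.121, 0.993, -0.0]
contact_force: [-0.3, -0.8, 3.8]
gripper_width: 0.121
grasp_force: 97.8
err [-0.0001  0.0002 -0.0003] yaw 13.85 M [-0.1598  0.1059  0.0149] F [-0.3037 -0.8309  3.785 ] q7 2.1603008337211964 w 0.12098363755515808 t 20.2
err [-0.0001 -0.0002 -0.0003] yaw -16.37 M [ 0.0839  0.2036 -0.0092] F [-0.237   0.2387  3.6172] q7 1.7423267618680303 w 0.11772453294956918 t 20.7833
```

```bash
python3 -m pendant '[[0,0,0,0,6],[0,0,0,0,6],[0,0,0,0,6],[0,0,0,0,6],[0,0,0,0,6],[0,0,0,0,6],[0,0,0,0,6],[0,0,0,0,6],[0,0,0,0,6],[0,0,0,0,0]]'>/dev/null; python3 st.py; python3 -m pendant '[[0,0,0,0,5],[0,0,0,0,5],[0,0,0,0,0]]'>/dev/null; python3 st.py;  python3 -m pendant '[[0,0,0,0,5],[0,0,0,0,5],[0,0,0,0,0]]'>/dev/null; python3 st.py
```

```text
err [-0.0005 -0.0006 -0.0003] yaw -70.35 M [ 0.2707  0.0446 -0.0629] F [-0.1598  1.1529  4.9946] q7 0.9936696678338188 w 0.12270715656727016 t 21.6167
err [-0.0006 -0.0003 -0.0003] yaw -80.29 M [ 0.2863  0.0525 -0.0207] F [-0.9046  1.2963  5.8381] q7 0.8544163027901979 w 0.12172692745025247 t 21.8667
err [-0.0006 -0.0002 -0.0003] yaw -90.29 M [ 0.2579  0.1542 -0.0535] F [-0.4074  1.5083  6.1241] q7 0.7134324867317634 w 0.11879662324538125 t 22.1167
```

```bash
for i in 1 2 3 4; do python3 -m pendant '[[0,0.0004,0,0,0],[0,0,0,0,0]]'>/dev/null; python3 st.py; done
```

```text
err [-0.0006 -0.0001 -0.0003] yaw -90.08 M [ 0.0975  0.0375 -0.0566] F [0.1493 0.5614 5.0314] q7 0.7163265532250462 w 0.11463948205093472 t 22.2833
err [-0.0006 -0.0001 -0.0003] yaw -90.12 M [-0.0796 -0.0678  0.0418] F [ 0.0035 -0.175   4.6839] q7 0.715445356267219 w 0.12080323565150229 t 22.45
err [-0.0006 -0.0001 -0.0003] yaw -90.15 M [-0.3553 -0.1868  0.0314] F [ 0.3491 -1.6225  5.157 ] q7 0.7146064121177951 w 0.1237121161524132 t 22.6167
err [-0.0007 -0.0001 -0.0002] yaw -90.17 M [-0.6207 -0.174   0.0049] F [ 1.6773 -3.5823  3.9994] q7 0.7139476480933562 w 0.11772534443697527 t 22.7833
```

```bash
for i in 1 2 3 4; do python3 -m pendant '[[0,0.0004,0,0,0],[0,0,0,0,0]]'>/dev/null; python3 st.py; done
```

```text
err [-0.0009 -0.     -0.0002] yaw -90.18 M [-1.1118 -0.3412  0.0113] F [ 0.8403 -5.6987  3.3682] q7 0.7133792422012747 w 0.11987646935196734 t 22.95
err [-0.001   0.     -0.0003] yaw -90.19 M [-1.3173 -0.3283 -0.045 ] F [ 1.649  -5.6243  3.4108] q7 0.7127754719457141 w 0.11950985462927007 t 23.1167
err [-0.0012  0.     -0.0002] yaw -90.2 M [-1.43   -0.3996  0.0152] F [ 1.1237 -6.7611  3.4444] q7 0.7122120076654416 w 0.11889215095924537 t 23.2833
err [-0.0015  0.0001 -0.0003] yaw -90.2 M [-1.5074 -0.4003  0.0243] F [ 1.7696 -5.9712  4.1212] q7 0.7116847482058605 w 0.12283618794261057 t 23.45
```

```bash
python3 - <<'E'
from h import *
im,d=bot.read_camera("wrist"); a=cv2.resize(im,(560,420)); 
sc,ds=bot.read_camera("scene"); 
b=cv2.resize(sc[185:255,220:330],None,fx=5,fy=5,interpolation=cv2.INTER_CUBIC)
c=np.zeros((420+0,560,3),np.uint8); w=cv2.resize(a,(400,300)); 
o=np.zeros((600,560,3),np.uint8); o[:250,:400]=w[:250]; o[250:600,:550]=b; cv2.imwrite("pics/w8.png",o)
E
for i in 1 2; do python3 -m pendant '[[0,0.0003,0,0,0],[0,0,0,0,0]]'>/dev/null; python3 st.py; done
```

```text
err [-0.0017  0.0001 -0.0003] yaw -90.2 M [-1.4465 -0.3702  0.0177] F [ 1.0665 -6.6836  3.726 ] q7 0.7112847812476577 w 0.12006314790063988 t 23.7167
err [-0.002   0.0001 -0.0003] yaw -90.2 M [-1.4798 -0.3489  0.0064] F [ 0.564  -5.9279  3.1464] q7 0.7108497504016605 w 0.11953948705875521 t 23.8833
```

View pics/w8.png

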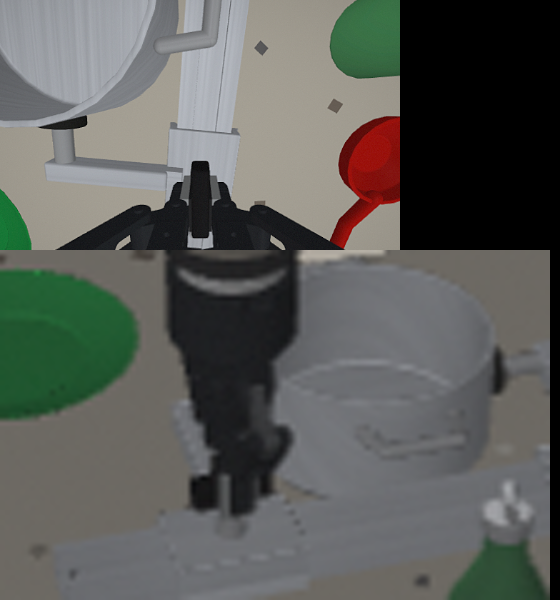

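The wrist view (top half) shows the pot rim at (70,120), the buffer post at (62,145), the stop arm at (110,172) and the T-bar gripped at (200,200). I'll measure the arm-to-pot distance in this one view.

```bash
cat > ap.py <<'E'
from h import *
from scipy.optimize import least_squares
np.set_printoptions(precision=4,suppress=True)
m=bot.camera_model("wrist"); im,d=bot.read_camera("wrist")
P=cloud("wrist",d,np.ones(d.shape,bool),m)
c=np.array([.6170,-.0428]); y=np.array([.0989,.9951]); x=np.array([.9951,-.0989])
Q=np.c_[(P[:,:2]-c)@x,(P[:,:2]-c)@y,P[:,2]]
A=Q[(abs(Q[:,2]-.048)<.003)&(Q[:,0]<-.04)&(Q[:,0]>-.112)&(abs(Q[:,1]+.07)<.02)]
ye=[np.percentile(A[(A[:,0]>l)&(A[:,0]<l+.01)][:,1],[1,99]) for l in(-.1,-.09,-.08,-.07) if ((A[:,0]>l)&(A[:,0]<l+.01)).sum()>20]
print("arm edges y",np.array(ye),"z",A[:,2].mean(),"end x",Q[(abs(Q[:,2]-.048)<.003)&(abs(Q[:,1]+.07)<.02)][:,0].min())
S=Q[(Q[:,2]>.0835)&(Q[:,2]<.088)&(np.abs(np.hypot(Q[:,0]+.108,Q[:,1]-.053)-.078)<.006)]
f=least_squares(lambda p:np.hypot(S[:,0]-p[0],S[:,1]-p[1])-p[2],[-.108,.053,.078],loss="soft_l1",f_scale=.001).x
rad=np.hypot(S[:,0]-f[0],S[:,1]-f[1])
print("pot rail frame",f,len(S),"rad pct",np.percentile(rad,[1,99]))
a=np.mean(ye,axis=0).mean() if ye else 0
print("arm->pot centre",f[1]-a,"want 0.125")
E
python3 ap.py
```

```text
arm edges y [[-0.0772 -0.0618]
 [-0.077  -0.0621]
 [-0.077  -0.0621]
 [-0.0767 -0.0618]] z 0.045850607954938775 end x -0.11979632035078004
pot rail frame [-0.1075  0.0531  0.0773] 3410 rad pct [0.0751 0.0793]
arm->pot centre 0.12252281946521304 want 0.125
```

```bash
cat > mv.py <<'E'
from h import *
np.set_printoptions(precision=3,suppress=True)
def reg(a,b,x0,y0,x1,y1):
    A=cv2.cvtColor(a,cv2.COLOR_BGR2GRAY).astype(np.float32);B=cv2.cvtColor(b,cv2.COLOR_BGR2GRAY).astype(np.float32)
    W=np.float32([[1,0,0],[0,1,0]]);M=np.zeros(A.shape,np.uint8);M[y0:y1,x0:x1]=255
    try:
        cc,W=cv2.findTransformECC(A,B,W,cv2.MOTION_TRANSLATION,(3,200,1e-6),M,3); return round(cc,4),W[:,2]
    except cv2.error as e: return "fail"
for cam,boxes in(("scene",dict(potR=(296,190,321,238),potAll=(285,188,321,240),end=(324,205,362,242),cruet=(305,235,335,275))),("top",dict(pot=(236,225,284,258),potL=(236,200,262,256),end=(212,180,238,205),colander=(120,222,188,288)))):
    a=cv2.imread(f"pics/{cam}0.png"); b=np.mean([bot.read_camera(cam)[0].astype(float) for _ in range(2)],0).astype(np.uint8)
    for n,k in boxes.items(): print(cam,n,reg(a,b,*k))
E
python3 mv.py
```

```text
scene potR (0.9998, array([-0.003,  0.003], dtype=float32))
scene potAll (0.9997, array([0.   , 0.001], dtype=float32))
scene end (0.9999, array([-0.001, -0.007], dtype=float32))
scene cruet (0.9999, array([-0.005, -0.006], dtype=float32))
top pot fail
top potL (0.3699, array([3.27 , 8.814], dtype=float32))
top end (0.9998, array([ 0.016, -0.005], dtype=float32))
top colander fail
```

The scene registration shows the pot hasn't moved at all, to within 0.01 px. I'll keep nudging until contact.

```bash
sed -i 's/,("top",.*)))):/,):/; s/range(2)/range(1)/' mv.py; for i in 1 2 3; do python3 -m pendant '[[0,0.0003,0,0,0],[0,0,0,0,0]]'>/dev/null; python3 st.py; python3 mv.py | grep potR; done; python3 ap.py
```

```text
err [-0.0023  0.0002 -0.0003] yaw -90.21 M [-1.4781 -0.3018  0.0515] F [ 0.4651 -6.6512  3.4581] q7 0.7104172767984888 w 0.12114994524498712 t 24.3
scene potR (0.9997, array([-0.004, -0.018], dtype=float32))
err [-0.0026  0.0001 -0.0002] yaw -90.21 M [-1.5234 -0.3351  0.0465] F [ 0.9315 -7.4552  3.9676] q7 0.7099578833345156 w 0.11734032259387538 t 24.5167
scene potR (0.9997, array([ 0.006, -0.026], dtype=float32))
err [-0.0028  0.0002 -0.0003] yaw -90.21 M [-1.4654 -0.265   0.0157] F [-0.0655 -6.9762  3.0478] q7 0.7095611668483479 w 0.11957775136510033 t 24.7333
scene potR (0.9997, array([-0.004,  0.004], dtype=float32))
arm edges y [[-0.0768 -0.062 ]
 [-0.0764 -0.062 ]
 [-0.0766 -0.062 ]
 [-0.0764 -0.0615]] z 0.045859783035207546 end x -0.12019904199435388
pot rail frame [-0.1077  0.0532  0.0774] 3452 rad pct [0.0753 0.0795]
arm->pot centre 0.12239322670505756 want 0.125
```

```bash
cat > bar.py <<'E'
from h import *
np.set_printoptions(precision=4,suppress=True)
s,g,R=tool([0,0,0]); m=bot.camera_model("wrist"); im,d=bot.read_camera("wrist")
P=cloud("wrist",d,np.ones(d.shape,bool),m); T=(P-g)@R
k=(abs(T[:,1])<.005)&(P[:,2]>.070)&(P[:,2]<.08)&(T[:,0]>.005)&(T[:,0]<.05)
print("bar end tool x",np.percentile(T[k][:,0],[50,98,100]),"z vs x slope",np.polyfit(T[k][:,0],P[k][:,2],1),"end world",(g+R@[np.percentile(T[k][:,0],99.5),0,0])[:2])
k=(abs(P[:,2]-.032)<.002)&(np.hypot(*(P[:,:2]-[.611,-.08]).T)<.05)
x=np.array([.9951,-.0989]);y=np.array([.0989,.9951]);Q=(P[k][:,:2]-[.617,-.0428]); b=Q@x; a=Q@y
print("saddle front edge along",np.percentile(a[abs(b)<.02],[50,98,99.5]) if (abs(b)<.02).any() else None)
E
python3 bar.py
```

```text
bar end tool x [0.016  0.024  0.0246] z vs x slope [-0.0948  0.077 ] end world [ 0.6109 -0.0856]
saddle front edge along [-0.0439 -0.0288 -0.0284]
```

The arm moved less than the gripper, so pushing at T-bar height is rocking the stop. I'll back off, press down lightly to keep it seated, then push.

```bash
python3 -m pendant '[[0,-0.002,0,0,0],[0,-0.001,0,0,0],[0,0,0,0,0]]' >/dev/null; python3 st.py; python3 bar.py; python3 ap.py; python3 -m pendant '[[0,0,0,0.001,0],[0,0,0,0.001,0],[0,0,0,0,0]]' 120 >/dev/null; python3 st.py; python3 bar.py
```

```text
err [-0.0024  0.0001 -0.0003] yaw -90.12 M [-0.2179 -0.0016 -0.007 ] F [-1.0706 -1.5118  7.1279] q7 0.7138690370903169 w 0.12194294336764892 t 25.1333
bar end tool x [0.0163 0.0244 0.0249] z vs x slope [-0.0886  0.0769] end world [ 0.611  -0.0855]
saddle front edge along [-0.044  -0.0288 -0.0284]
arm edges y [[-0.0769 -0.0619]
 [-0.0766 -0.0618]
 [-0.0764 -0.0618]
 [-0.0764 -0.0615]] z 0.04586502867620538 end x -0.11982272009253242
pot rail frame [-0.1078  0.0533  0.0776] 3393 rad pct [0.0755 0.0796]
arm->pot centre 0.12250771691759699 want 0.125
err [-0.0023  0.     -0.0004] yaw -90.14 M [0.4442 1.3759 0.0184] F [-5.906   2.7995 25.1638] q7 0.7155683070629051 w 0.11620649932225303 t 25.4833
bar end tool x [0.0163 0.0244 0.0249] z vs x slope [-0.0785  0.0767] end world [ 0.611  -0.0856]
saddle front edge along [-0.0439 -0.0288 -0.0283]
```

```bash
python3 -m pendant '[[0,0.001,0,-0.002,0],[0,0,0,0,5],[0,0,0,0,5],[0,0,0,0,0]]'>/dev/null; python3 st.py; for i in 1 2 3; do python3 -m pendant '[[0,0,0,0,3],[0,0,0,0,3],[0,0,0,0,0]]'>/dev/null; python3 st.py; done; python3 mv.py | grep potR
```

```text
err [-0.0031  0.0007 -0.0002] yaw -100.38 M [-0.3493  0.1278 -0.0585] F [-1.4741 -0.8178  8.8106] q7 0.5665791441818409 w 0.12041298943975456 t 25.8667
err [-0.003   0.001  -0.0003] yaw -106.27 M [-0.2784  0.0706 -0.0309] F [-0.5433 -0.808   8.8298] q7 0.4823480268541039 w 0.11660595304897162 t 26.1167
err [-0.0029  0.0012 -0.0002] yaw -112.27 M [-0.3356 -0.0312  0.0387] F [ 0.3229 -0.7493  8.5207] q7 0.3961012736008285 w 0.11778796576477635 t 26.3667
err [-0.0027  0.0014 -0.0002] yaw -118.27 M [-0.3369 -0.0864  0.0441] F [ 0.129  -1.8737  8.3027] q7 0.3093319747352334 w 0.1162987514447774 t 26.6167
scene potR (0.9997, array([-0.   , -0.004], dtype=float32))
```

```bash
for i in 1 2 3 4 5; do python3 -m pendant '[[0,0,0,0,3],[0,0,0,0,3],[0,0,0,0,0]]'>/dev/null; python3 st.py; done; python3 mv.py | grep potR
```

```text
err [-0.0025  0.0016 -0.0002] yaw -124.27 M [-0.3711 -0.0926  0.0448] F [ 0.2428 -1.947   7.9381] q7 0.22206870424558192 w 0.11273355819113887 t 26.9167
err [-0.0023  0.0017 -0.0003] yaw -130.27 M [-0.39   -0.1462 -0.0042] F [ 1.542  -2.063   6.8089] q7 0.1343629910001299 w 0.11716056098806006 t 27.1667
err [-0.0022  0.0019 -0.0003] yaw -136.26 M [-0.4174 -0.1812  0.032 ] F [ 1.3035 -2.108   8.133 ] q7 0.04610685367467945 w 0.11639196394626078 t 27.4167
err [-0.002   0.0021 -0.0003] yaw -142.25 M [-0.4933 -0.2972  0.1355] F [ 1.4729 -2.1784  6.6873] q7 -0.04263110309661894 w 0.11359066344861049 t 27.6667
err [-0.0017  0.0022 -0.0004] yaw -148.24 M [-0.5671 -0.2996  0.1807] F [ 0.6193 -2.5493  6.1352] q7 -0.1319897059713104 w 0.11137346175026352 t 27.9167
scene potR (0.9997, array([ 0.012, -0.02 ], dtype=float32))
```

The bite starts near yaw −138°, and the tool is now at −148°, lightly snug. I'll release and check the buffer from the arm side.

```bash
python3 -m pendant '[[0.03,0,0,0,0],[0.035,0,0,0,0],[0.035,0,0,0,0],[0.035,0,0,-0.03,0],[0.035,0,0,-0.03,0],[0.05,0,0,0,-7.1],[0.05,0,0,0,-7.1],[0.05,0,0,0,-7.1],[0.05,0,0,0,-7.1],[0.05,0,0,0,-7.1],[0.05,0,0,0,-7.1],[0.05,0,0,0,-7.1]]'>/dev/null; python3 -m pendant '[[0.05,0,0,0,-7.1],[0.05,0,0,0,-7.1],[0.05,0,0,0,-7.1],[0.05,0,0,0,-7.1],[0.05,0,0,0,-7.1],[0.05,0,0,0,-7.1],[0.05,0,0,0,-7.1],[0.05,0,0,0,-7.1],[0.05,0,0,0,-7.1],[0.05,0,0,0,-7.1],[0.05,0,0,0,-7.1],[0.05,0,0,0,-7.1]]'>/dev/null;  python3 -m pendant '[[0.05,0,0,0,-7],[0.05,0,0,0,0],[0.05,0,0,0,0]]'>/dev/null; python3 st.py
```

```text
err [-0.0011 -0.0029  0.0592] yaw -6.45 M [ 0.0016  0.0409 -0.0026] F [-0.2572  0.6175 -0.1739] q7 1.851052571356178 w 0.5841633926799347 t 30.2167
```

```bash
python3 -m pendant '[[0.05,0.024,0,0,-0],[0.05,0.0245,0,0,0],[0.05,0,0,0.03,0],[0.05,0,0,0.03,0],[0.05,0,0,0,0],[0.05,0,0,0,0]]'>/dev/null; python3 - <<'E'
from h import *
np.set_printoptions(precision=4,suppress=True)
s,g,R=tool([.5627,-.1073,.0414]);print(s,g,R[:,1])
E
python3 wall.py; python3 ap.py; python3 gap.py pics/w9.png
```

```text
[-0.0017 -0.0028  0.0262] [ 0.5614 -0.1044  0.0676] [ 0.1109  0.9938 -0.0004]
wall 0.04 75 [0.0302 0.0311 0.032 ]
wall 0.05 63 [0.0392 0.0394 0.0397]
wall 0.06 135 [0.039  0.0393 0.0396]
wall 0.07 166 [0.0391 0.0394 0.0397]
buf 1385 [0.0347 0.0398 0.0404] z [0.039  0.0555]
arm edges y [[-0.0774 -0.0622]
 [-0.0769 -0.0623]
 [-0.077  -0.0622]
 [-0.0768 -0.0618]] z 0.04599178199546424 end x -0.12061559491835365
pot rail frame [-0.1085  0.0519  0.0769] 4579 rad pct [0.0747 0.0791]
arm->pot centre 0.12145419036421343 want 0.125
buf [0.0392 0.0395 0.0396] pot [0.5143 0.0202] [0.0626 0.119 ] gap -0.005981815651203301 [-0.8107 -0.3258 -0.3374]
```

View pics/w9.png

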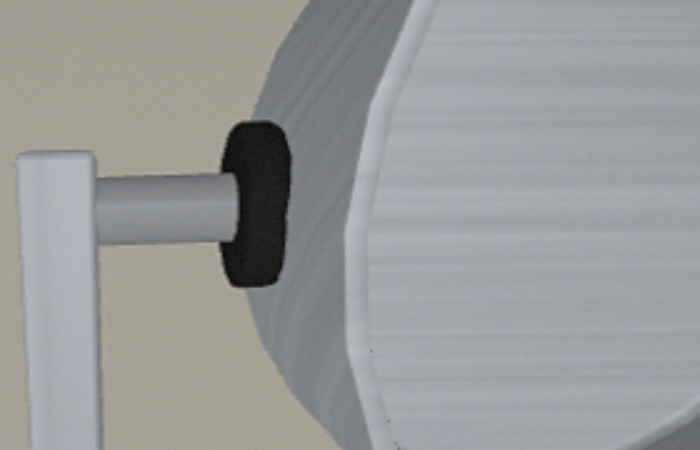

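The crop shows the buffer's right edge at (287,210) lying flush against the pot wall, and the scene check says the pot is unmoved. I'll go back to the T-bar and finish tightening.

```bash
python3 -m pendant '[[0.05,0,0,-0.03,0],[0.05,0,0,-0.035,0],[0.05,0,0,-0.035,-6.4],[0.05,-0.005,0,0,-6.4],[0.05,-0.005,0,0,-6.4],[0.05,-0.005,0,0,-6.4],[0.05,0,0,0,-6.4],[0.05,0,0,0,-6.4],[0.05,0,0,0,0],[0.05,0,0,0,0]]' >/dev/null; python3 nut.py; python3 - <<'E'
from h import *
np.set_printoptions(precision=4,suppress=True)
s,g,R=tool([.611,-.1115,.069]);print(s)
E
```

```text
946 [ 0.6065 -0.1118  0.0754] ((0.6099404692649841, -0.11053691059350967), (0.05048065632581711, 0.012177190743386745), 32.63042449951172)
arm 2408 [ 0.5316 -0.1042  0.0457]
wall y [-0.0659 -0.0649 -0.0587]
buf y [-0.0641 -0.0579]
g [ 0.5779 -0.1033  0.1698] yaw 31.916054928656685 q7 2.391076199698564 [-0.1582 -0.6287  0.0603] [-0.0065  0.0027  0.0024]
[-0.0237 -0.0244  0.1006]
```

```bash
python3 -m pendant '[[0.045,-0.012,-0.012,0,-0.7],[0.045,-0.0117,-0.0112,0,0],[0.045,0,0,0.03,0],[0.045,0,0,0.03,0],[0.04,0,0,0,0],[0.04,0,0,0,0],[0.04,0,0,0,0]]' >/dev/null;  python3 - <<'E'
from h import *
np.set_printoptions(precision=4,suppress=True)
s,g,R=tool([.6103,-.1105,.069]);print(s,g,np.degrees(np.arctan2(-R[0,1],R[1,1])))
E
```

```text
[ 0.0004 -0.0002  0.0409] [ 0.6105 -0.1101  0.1099] 32.77488439554229
```

```bash
python3 -m pendant '[[0.04,0,0,0.02,0],[0.04,0,0,0.02,0],[0.03,0,0,0,0],[0.03,0,0,0,0],[0.02,0,0,0,0],[0,0,0,0,0],[0,0,0,0,0],[0,0,0,0,0],[0,0,0,0,0]]' 120 >/dev/null; python3 st.py; for i in 1 2 3; do python3 -m pendant '[[0,0,0,0,1],[0,0,0,0,1],[0,0,0,0,0]]'>/dev/null; python3 st.py; done; python3 mv.py|grep potR
```

```text
err [ 0.0015 -0.0021  0.0018] yaw 32.84 M [ 0.1452  0.3578 -0.0054] F [-1.7525  0.2208  5.49  ] q7 2.4666819513746248 w 0.11350160527030576 t 33.0833
err [ 0.0015 -0.0021  0.0018] yaw 30.84 M [0.0463 0.2871 0.2699] F [-0.9306  0.6902  5.6895] q7 2.438754054854743 w 0.11532467936294369 t 33.3333
err [ 0.0014 -0.0021  0.0018] yaw 28.85 M [-0.0136  0.3204  0.2289] F [-0.7142  0.2159  6.0015] q7 2.411097052953308 w 0.10943221429090044 t 33.5833
err [ 0.0013 -0.0021  0.0018] yaw 26.85 M [0.0362 0.2745 0.2731] F [-0.9761  0.0862  5.3391] q7 2.3834226754161616 w 0.11786122681587963 t 33.8333
scene potR (0.9422, array([-0.051, -0.099], dtype=float32))
```

```bash
for i in 1 2; do python3 -m pendant '[[0,0,0,0,1],[0,0,0,0,1],[0,0,0,0,0]]'>/dev/null; python3 st.py; done; python3 -m pendant '[[0,0,0,0,0],[0,0,0,0,0]]'>/dev/null; python3 st.py
```

```text
err [ 0.0012 -0.0021  0.0017] yaw 24.85 M [-0.0344  0.2535  0.3015] F [-0.4954 -0.4995  5.178 ] q7 2.355825823097312 w 0.11323921957368502 t 34.1333
err [ 0.0012 -0.0021  0.0017] yaw 22.85 M [-0.0203  0.2872  0.3331] F [-1.2608 -0.0246  4.8861] q7 2.328187508947457 w 0.11410994119171222 t 34.3833
err [ 0.0012 -0.0022  0.0017] yaw 22.9 M [-0.0016  0.2619  0.3774] F [-1.2195  0.5109  5.5765] q7 2.3287872284277387 w 0.11057455146554562 t 34.55
```

```bash
python3 -m pendant '[[0.03,0,0,0,0],[0.035,0,0,0,0],[0.035,0,0,0,0],[0.035,0,0,-0.03,0],[0.05,0,0,-0.035,0],[0.05,0.01,0,-0.035,0],[0.05,0.03,0.02,0,6],[0.05,0,0,0,6],[0.05,0,0,0,6],[0.05,0,0,0,6],[0.05,0,0,0,4.5],[0.05,0,0,0,0]]' >/dev/null; python3 nut.py; python3 ap.py; python3 mv.py; python3 gap.py pics/w10.png
```

```text
1027 [ 0.6064 -0.1103  0.0752] ((0.6099947690963745, -0.11043693870306015), (0.050674423575401306, 0.012658081017434597), 24.454845428466797)
arm 2336 [ 0.5298 -0.1038  0.0457]
wall y [-0.0657 -0.065  -0.0594]
buf y [-0.0627 -0.0573]
g [ 0.5652 -0.1067  0.1687] yaw -5.7930818985861725 q7 1.8428921967810543 [-0.2813  0.3456  1.0938] [0.0069 0.0385 0.0598]
arm edges y [[-0.0778 -0.0627]
 [-0.077  -0.0626]
 [-0.0771 -0.0624]
 [-0.0771 -0.0616]] z 0.04601551788498102 end x -0.12034635499711745
pot rail frame [-0.1082  0.0525  0.0774] 3795 rad pct [0.0752 0.08  ]
arm->pot centre 0.12223204204159273 want 0.125
scene potR (0.9424, array([-0.012, -0.106], dtype=float32))
scene potAll (0.9014, array([-0.01 , -0.079], dtype=float32))
scene end (0.9946, array([0.008, 0.004], dtype=float32))
scene cruet (0.9535, array([-0.013,  0.018], dtype=float32))Traceback (most recent call last):
  File "gap.py", line 10, in <module>
    r=(f-g[:2])@R[:2,:2]; print("buf",np.percentile(T[B][:,1],[95,99,100]),"pot",f,r,"gap",r[1]-.08-.045, bot.get_obs()["contact_force"])
                                      ~~~~~~~~~~~~~^^^^^^^^^^^^^^^^^^^^^^^
    return _quantile_unchecked(
        a, q, axis, out, overwrite_input, method, keepdims, weights)
    return _ureduce(a,
                    func=_quantile_ureduce_func,
    ...<5 lines>...
                    overwrite_input=overwrite_input,
                    method=method)
    r = func(a, **kwargs)
    result = _quantile(arr,
                       quantiles=q,
    ...<2 lines>...
                       out=out,
                       weights=wgt)
    slices_having_nans = np.isnan(arr[-1, ...])
                                  ~~~^^^^^^^^^
IndexError: index -1 is out of bounds for axis 0 with size 0
```

View pics/w10.png

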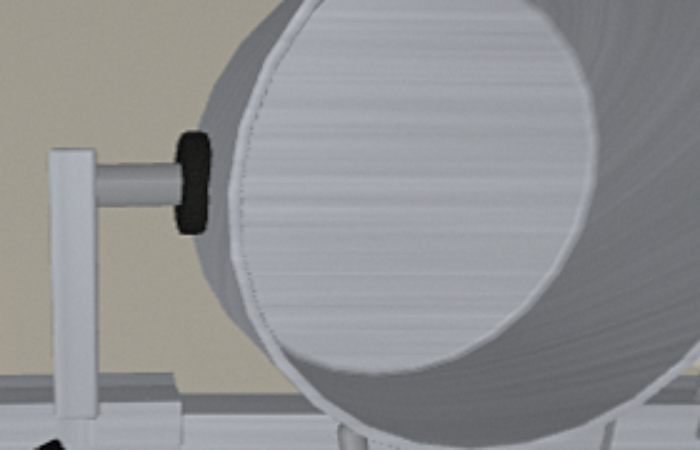

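The crop shows the buffer at (193,182) flush on the pot wall, with the arm straight. I'll retreat and run one last registration check.

```bash
python3 -m pendant '[[0.06,0,0,-0.04,0],[0.06,0,-0.03,-0.04,0],[0.06,0,-0.04,-0.04,0],[0.06,0,-0.04,0,0],[0.06,0,-0.04,0,0],[0.06,0,-0.04,0,0],[0.06,0,-0.04,0,0],[0.06,0,-0.04,0,0],[0.06,0,0,0,0],[0.06,0,0,0,0],[0.06,0,0,0,0]]'; python3 mv.py; python3 - <<'E'
from h import *
im,d=bot.read_camera("scene"); m=None
print([ (n,[ (round(r["score"],2),[round(v,1) for v in r["at"]]) for r in bot.pinpoint(n,"scene")[:1]]) for n in("pot","stop_seat","cruet","mug")])
E
```

```text
t: 36.67
eef_pos: [0.5402, -0.36, 0.4259]
tool_rot: [-0.0, 0.049, 0.999, 0.0]
contact_force: [0.4, 1.2, -0.2]
gripper_width: 0.703
grasp_force: 0.0
scene potR (0.9997, array([-0.008, -0.004], dtype=float32))
scene potAll (0.9996, array([-0.006, -0.007], dtype=float32))
scene end (0.9999, array([-0.008, -0.006], dtype=float32))
scene cruet (0.9999, array([-0.   , -0.005], dtype=float32))
[('pot', [(0.86, [292.5, 221.0])]), ('stop_seat', [(0.63, [264.5, 241.3])]), ('cruet', [(0.96, [319.5, 267.1])]), ('mug', [(0.79, [390.5, 236.9])])]
```

The pot, cruet and end stop are unmoved and the stop is clamped, so I'm handing in.

```bash
python3 -c "
from station import bot
print(bot.hand_in())"
```

```text
the job is handed in; nothing more can be done
None
```

The job is handed in at about 37 s: the stop is on the rail, its buffer touches the pot, which did not shift in the scene images, and the nut is tightened to an estimated 0.3–0.35 rad past the bite (about 50 N, inferred from wrist torque).

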